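# Post a removed disk drive through the spring flaps of the collection box

## Task

Take the disk drive out of its stand and post it on edge through the two spring flaps in the top of the locked collection box, holding the flaps open with the drive and your fingers while you lower it between the guides inside. The carrier inside is set to an unknown height, so feel for it: without ever dropping or forcing the drive, set it on the carrier's rubber pad and press it down with about 10 N for a second to bed it in, only then let go, and draw out so that both flaps swing fully shut over the drive. Leave the other things on the desk where they are.

Things in the scene. Friction and masses are not known exactly. Their poses are not given: they have to be found in the camera images.
- drive_center (a point): centre of the loose disk drive, a plain aluminium slab 15 mm thick (its x) by 100 mm long (its y) by 70 mm high (its z), about 0.25 kg, alike either way round. It starts standing on its long edge in the slot of the stand. Grip it across the 15 mm thickness at mid-length, with 20 N or more, and in the top 15 mm only, so that the fingers need not go deep into the box
- drive: the same drive; origin at the centre of its underside, axes as above
- stand_top (a point): centre of the top of the black slotted stand, fixed to the desk: 60 mm (its x) by 124 mm (its y) by 28 mm high; the slot is 19 by 106 mm, its long side along y, its floor 20 mm below this point, so the drive stands 50 mm proud of the stand. Lift the drive straight out
- box: grey steel collection box, fixed to the desk: 160 mm (its x) by 190 mm (its y) by 140 mm high, a key lock on its -x face; origin at the centre of its underside, z up
- slot (a point): centre of the opening, level with the box's top face (140 mm up), axes as the box. It is 66 mm (x) by 112 mm (y), closed by the two flaps. The drive goes in with its length along y. Inside, the fingers can be parted only a little: open the gripper to about 30 mm to let go. Once on the carrier the drive's top edge is 25 to 50 mm below this point
- guides (a point): point on the opening's centre line at the height where the guides' flared mouths begin, 35 mm below the top face. Upright guide channels at both ends of the well (41 to 57 mm out along y, hidden by the flaps) take the ends of the drive with 2.5 mm to spare on each side in x and 3 mm in y
- well (a point): point on the opening's centre line at desk level. Above it, between the guides, is the carrier with a stiff rubber pad (50 by 74 mm, yields 1 mm per 9 N), on which the drive is to stand on its long edge and be pressed. The pad's top is 20 to 45 mm above this point, different each time, neither measured nor visible
- flap_near (a joint): angle of the flap hinged on the opening's -x edge, an aluminium leaf 32 mm wide (x) and 109 mm long (y), flush with the top: 0 = shut, grows to 1.5 rad as it is pushed down into the box; a light spring shuts it (about 0.8 N at its free edge when shut, 2.5 N when fully open)
- flap_far (a joint): angle of the like flap hinged on the opening's +x edge; the two free edges meet along the middle of the opening
- tape: bystander: roll of brown packing tape lying flat, 100 mm across, 48 mm high; origin at the centre of its underside
- screwdriver: bystander: screwdriver lying on the desk along its x axis
- caster: bystander: loose swivel caster, wheel 50 mm, lying with its plate down, about 71 mm high; origin at the centre of its underside
Not all that is in view belongs to the job. Of the things like the drive, leave any that is brown; of the rest the smaller one is meant.

How it is judged:
By the outcome, as a careful person would: the job done as asked, in the order asked, and still so for the second after the job is handed in, with the robot touching nothing.
It also fails if it takes over 51 s, if anything falls off the work surface, if the arm or the gripper's body presses on something with over 40 N, if the wrist force passes 120 N, or if a joint passes its speed limit or range.

## Robot

A 6-joint arm with a two-finger parallel gripper is mounted at the origin on the work surface. World frame = base frame: x ahead of the robot, y to its left, z up, the work surface at z = 0. Lengths are in mm, angles in degrees, forces in N, time in s.
With the tool pointing down it reaches from about 375 to 900 mm from the base axis. Payload 3.1 kg.
Tool frame: the origin (TCP) lies midway between the tips of the shut fingers; the grasp point (between the pads) lies 19 mm behind it; z points along the fingers, x is the direction in which the jaws open and shut, and the axes are right-handed (so a half turn about z gives the same grasp; the last joint's range is limited). The gripper opens to 87 mm and grips with 3 to 60 N. Pads are 19 mm wide; open, the fingers measure 117 mm over their backs; the gripper's body (75 mm by 190 mm) begins 51 mm behind the grasp point.
Start: joints at [60.59, 30.224, 82.088, -0, 67.689, -10.227], TCP at [205.321, 590.288, 222.548] pointing down, gripper open.
Joint ranges: [-176.69, 176.69], [-43.24, 126.21], [12.49, 139.97], [-82, 262], [0, 151.66], [-163.58, 163.58]. Speed limits (degrees/s): [159.86, 159.86, 180, 180, 180, 180].

## Interface

Orientations are given as a 3x3 rotation matrix whose columns are the frame's x, y, z axes.
In Python, from bench import ctrl gives the robot as it stands. The module is installed in compiled form; this text tells all that it offers.
- The arm moves only by the tool servo_tool, never from a script. Its arguments are lists of equal length, an entry for each row: "offset": the shift along the world's x, y, z in mm, a list of three; "angular": the turn, a rotation vector about the world's x, y, z in rad, a list of three; "claw": the finger opening in mm, from 0 to 87. A call has exactly 8 rows; each row shifts and turns the commanded pose from where the row before left it; what a row does not reach is not made up. A row lasts 1/10 s, in which the tool goes at most 50 mm and 8.59 degrees, less where a joint would pass 70% of its speed; a pose out of reach is approached as far as the arm can. A call is refused whole if a number of a shift passes 50 or a number of a turn 0.15, either way. A call with a gripper value outside its range is refused whole. The fingers move at their own pace and stop on an object; "squeeze" is the grip in N (left out, the last holds). Time passes only in rows, so rows that do not move let the fingers close, or fill a call up. It gives the time, the measured TCP pose, the force and the opening at its end, in the units of the state.
- ctrl.get_state(): the state, without advancing time (a new reading comes with each control period).
- ctrl.read_camera(name): name is "scene" or "top"; returns a dict with "frame" (384x512x3 uint8, red, green, blue), "z_map" (384x512 float32, mm along the optical axis (not along the pixel's ray), 0 where there is no reading), "mtx" (3x3 intrinsics, pixels), "rvec" (rotation vector, rad) and "tvec" (3), from world to camera coordinates, as OpenCV has them. Camera axes: x right, y down, z forward; pixel columns grow to the right and rows downward; lengths in mm; the calibration is good to about 2 mm. A picture is of the moment at which its call begins.
- ctrl.hand_in(): hands the job in, once; it reports no verdict.
The state is a dict: "t": time; "qpos": joint angles; "qd": joint speeds; "effort": joint torques, N m; "position": TCP position; "eef_rot": TCP orientation; "wrist_force": force on the tool from outside, world axes, zero at the start; "torque": the same for the moment, N m; "grip_width": finger opening in mm.
Only numpy, scipy, OpenCV 4.12 (cv2) and the standard library are available. Lean on these libraries where they do the work, as an engineer would, in place of code of your own. Each camera call takes 0.05 s, during which the arm holds its last target.

## Working session

There is one attempt and no reset: what is moved stays moved. The work goes in short steps, Python scripts to look and compute and a tool call to move; the robot and the scene stay as the last step left them, time stands still between calls to the robot, and variables do not carry over. Pictures are saved under pics/ and viewed, and the job is handed in when it is done.

Besides the shell and the picture viewer there is one more tool, called after "Emit:" by a JSON object that holds its "name" and its "arguments". servo_tool: Moves the arm, as the interface text tells. Its arguments: {"type":"object","properties":{"offset":{"type":"array","items":{"type":"array","items":{"type":"number"}}},"angular":{"type":"array","items":{"type":"array","items":{"type":"number"}}},"claw":{"type":"array","items":{"type":"number"}},"squeeze":{"type":"number"}},"required":["offset","angular","claw"]}

```bash
mkdir -p pics; python3 - <<'E'
from bench import ctrl
import cv2,numpy as np,pickle
s=ctrl.get_state();print(s)
for n in("scene","top"):
    c=ctrl.read_camera(n);pickle.dump(c,open(n+"0.pkl","wb"))
    cv2.imwrite(f"pics/{n}0.png",c["frame"][:,:,::-1]);print(n,c["mtx"],c["rvec"],c["tvec"])
E
```

```text
{'t': 0.0, 'qpos': array([ 6.05908496e+01,  3.02784453e+01,  8.21559071e+01,  4.76239773e-04,
        6.76876415e+01, -1.02268150e+01]), 'qd': array([-0.02499093,  0.08688461, -0.07116058, -0.06921649, -0.03380398,
        0.01196971]), 'effort': array([ 1.65426968e-04, -4.40042710e+01, -1.76591098e+01,  6.32177596e-02,
        5.82849118e-02, -1.38368659e-04]), 'position': array([204.96557472, 589.67378743, 221.5798622 ]), 'eef_rot': array([[ 3.28577360e-01,  9.44476475e-01, -1.05222426e-03],
       [ 9.44474740e-01, -3.28578819e-01, -1.85104033e-03],
       [-2.09400265e-03, -3.85589286e-04, -9.99997733e-01]]), 'wrist_force': array([ 0.09136967, -0.02205707,  0.01190618]), 'torque': array([ 0.02488739, -0.04181274,  0.03072175]), 'grip_width': 87.44889167591444}
scene [[470.89336618   0.         257.99813306]
 [  0.         470.89336618 196.00254073]
 [  0.           0.           1.        ]] [ 2.3985824   0.90809975 -0.28426027] [-452.75222424 -264.48102909 1705.3291157 ]
top [[445.23136692   0.         256.04449924]
 [  0.         445.23136692 188.75430801]
 [  0.           0.           1.        ]] [ 2.18477437 -2.18074783  0.08101832] [  -2.54473081  568.65117839 1361.55325774]
```

View pics/scene0.png

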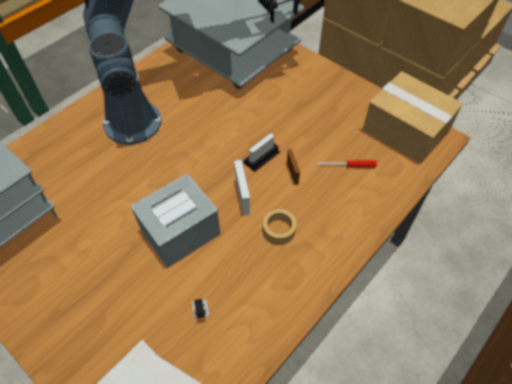

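View pics/top0.png

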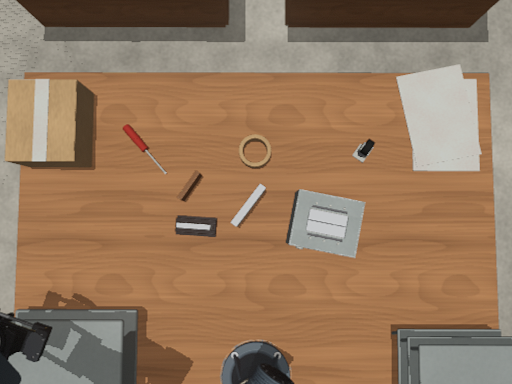

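Candidates in the top view are the silver slab in the black stand (195,226), a larger silver slab (249,205) and a brown slab (191,186). By the description it's the one in the stand. I'll check it with a crop and measure.

```bash
cat > h.py <<'E'
import cv2,numpy as np
def cam(c):
    R=cv2.Rodrigues(np.array(c["rvec"],float))[0];t=np.array(c["tvec"],float).ravel();return R,t,-R.T@t
def ray(c,uv,z):
    R,t,o=cam(c);uv=np.atleast_2d(uv).astype(float)
    d=np.c_[uv,np.ones(len(uv))]@np.linalg.inv(c["mtx"]).T@R
    return o+d*((z-o[2])/d[:,2])[:,None]
def cloud(c):
    R,t,o=cam(c);h,w=c["z_map"].shape
    u,v=np.meshgrid(np.arange(w),np.arange(h));z=c["z_map"].astype(float)
    p=np.stack([u,v,np.ones_like(u)],-1)@np.linalg.inv(c["mtx"]).T*z[...,None]
    return (p-t)@R
E
python3 - <<'E'
from h import *
import pickle
out=[]
for n,(x,y,w,h) in(("top",(165,160,110,80)),("top",(280,180,95,85)),("scene",(225,120,90,100)),("scene",(125,165,100,105))):
    c=pickle.load(open(n+"0.pkl","rb"));im=c["frame"][y:y+h,x:x+w,::-1]
    out.append(cv2.resize(im,(390,290),interpolation=cv2.INTER_CUBIC))
cv2.imwrite("pics/crop.png",np.vstack([np.hstack(out[:2]),np.hstack(out[2:])]))
for n in("top","scene"):
    c=pickle.load(open(n+"0.pkl","rb"));P=cloud(c);print(n,cam(c)[2])
    b={"top":(165,275,200,245),"scene":(235,290,125,180)}[n]
    for name,b,zs in (("stand/drive",{"top":(170,222,210,242),"scene":(238,285,130,175)}[n],[(72,84),(22,33)]),("box",{"top":(280,372,182,262),"scene":(128,222,172,265)}[n],[(132,146)])):
        Q=P[b[2]:b[3],b[0]:b[1]].reshape(-1,3);print(name,np.histogram(Q[:,2],bins=np.arange(-10,160,10)))
        for z0,z1 in zs:
            q=Q[(Q[:,2]>z0)&(Q[:,2]<z1)];
            if len(q)>5: print(len(q),q[:,2].mean(),cv2.minAreaRect(q[:,:2].astype(np.float32)))
E
```

```text
top [ 464.99182253   -2.74112462 1400.34745803]
stand/drive (array([423, 623,  75, 251, 101,   3,   4,   2, 143,  32,   0,   0,   0,
         0,   0,   0]), array([-10,   0,  10,  20,  30,  40,  50,  60,  70,  80,  90, 100, 110,
       120, 130, 140, 150]))
172 77.88242602153164 ((454.9443664550781, 183.78358459472656), (99.04054260253906, 15.022296905517578), 86.27458953857422)
327 27.942464612624324 ((454.8718566894531, 184.1211395263672), (124.2413330078125, 42.87785339355469), 86.04393005371094)
box (array([1656, 1683,   11,   27,   13,   14,   15,   13,   12,   15,   18,
         20,   25,   18, 1986, 1808]), array([-10,   0,  10,  20,  30,  40,  50,  60,  70,  80,  90, 100, 110,
       120, 130, 140, 150]))
3754 139.78839840402566 ((464.3585510253906, -202.38958740234375), (190.8134002685547, 160.32760620117188), 78.8507308959961)
scene [1125.15292515 -584.87950457 1255.00161128]
stand/drive (array([756, 678,  65, 190,  70,  50,  47,  49, 119,  19,  28,  33,   0,
         0,   0,   0]), array([-10,   0,  10,  20,  30,  40,  50,  60,  70,  80,  90, 100, 110,
       120, 130, 140, 150]))
129 77.18320771627151 ((454.6278991699219, 182.0323486328125), (101.50547790527344, 20.268983840942383), 86.6131820678711)
195 27.13372810838677 ((456.29974365234375, 182.2499237060547), (127.0608901977539, 46.310420989990234), 82.40888214111328)
box (array([1902, 1909,  112,  123,  124,  128,  130,  133,  134,  128,  147,
        129,  147,  149, 1848, 1456]), array([-10,   0,  10,  20,  30,  40,  50,  60,  70,  80,  90, 100, 110,
       120, 130, 140, 150]))
3267 139.58661612287034 ((463.81884765625, -201.9083251953125), (191.05569458007812, 166.8993682861328), 78.6965560913086)
```

View pics/crop.png

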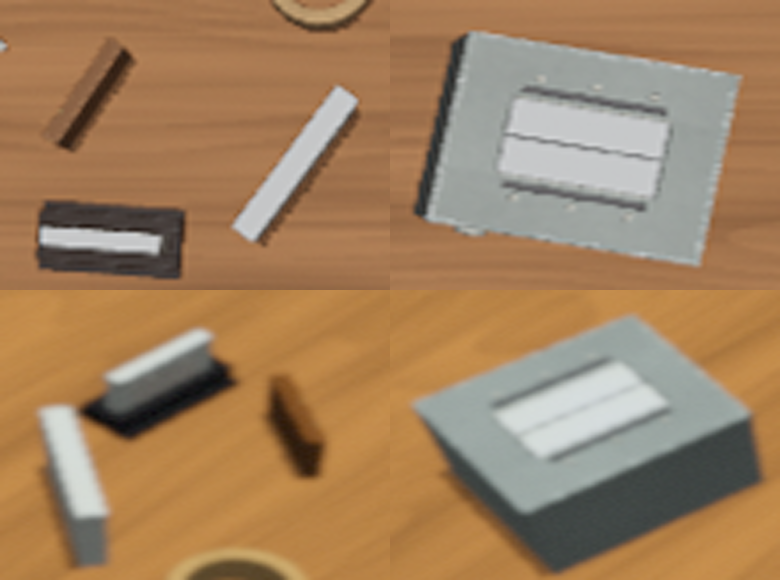

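```bash
python3 - <<'E'
from h import *
import pickle
a=np.deg2rad(-11.2);ex=np.array([np.cos(a),np.sin(a)]);ey=np.array([-np.sin(a),np.cos(a)])
for n in("top","scene"):
    c=pickle.load(open(n+"0.pkl","rb"));g=c["frame"].astype(int).max(2)
    g=c["frame"].astype(float)
    b={"top":(297,358,196,250),"scene":(145,206,185,232)}[n]
    sub=g.mean(2)[b[2]:b[3],b[0]:b[1]]
    for th in (180,190,200):
        m=(sub>th).astype(np.uint8)
        k,l,st,ce=cv2.connectedComponentsWithStats(cv2.morphologyEx(m,cv2.MORPH_CLOSE,np.ones((3,3))))
        i=1+np.argmax(st[1:,4]);vv,uu=np.where(l==i)
        W=ray(c,np.c_[uu+b[0],vv+b[2]],140)[:,:2]
        r=cv2.minAreaRect(W.astype(np.float32));print(n,th,st[i],r,W.mean(0))
# stand & drive colour in both
    R,t,o=cam(c)
    for p in [(464.3,-202.3,140)]:print(cv2.projectPoints(np.array([p],float),c["rvec"],c["tvec"],c["mtx"],None)[0].ravel())
    s=(c["frame"].min(2)>165).astype(np.uint8);b={"top":(170,222,210,242),"scene":(245,280,130,162)}[n]
    S=s[b[2]:b[3],b[0]:b[1]];vv,uu=np.where(S);W=ray(c,np.c_[uu+b[0],vv+b[2]],78)[:,:2]
    print("drive",len(vv),cv2.minAreaRect(W.astype(np.float32)),W.mean(0))
E
```

```text
top 180 [ 10  13  41  28 832] ((463.12548828125, -201.09771728515625), (106.51237487792969, 62.537784576416016), 78.780517578125) [ 463.51160998 -201.02248408]
top 190 [ 10  13  40  28 795] ((464.0371398925781, -200.91290283203125), (104.74536895751953, 59.78086471557617), 78.82293701171875) [ 463.88604244 -201.08265152]
top 200 [ 10  14  40  27 232] ((462.9083557128906, -200.7235565185547), (103.49866485595703, 56.448570251464844), 78.78284454345703) [ 458.51954693 -203.42991317]
[327.09259903 222.60275273]
drive 154 ((454.7645568847656, 184.9184112548828), (95.70592498779297, 13.862959861755371), 86.03744506835938) [454.77954598 184.76843366]
scene 180 [  7   6  44  35 756] ((463.0693664550781, -200.0155487060547), (110.6712417602539, 66.14071655273438), 79.2662582397461) [ 463.18106345 -200.99939627]
scene 190 [  8   7  42  33 708] ((463.1642761230469, -200.22898864746094), (107.35107421875, 63.61955261230469), 78.74677276611328) [ 463.23844157 -200.85081943]
scene 200 [  8   7  42  33 654] ((463.3623046875, -200.16464233398438), (104.26068878173828, 61.01451873779297), 78.72518157958984) [ 463.34815524 -200.71288911]
[173.22709082 208.22192745]
drive 112 ((454.0334167480469, 186.33460998535156), (98.64080047607422, 16.176794052124023), 86.09542846679688) [453.88352304 185.46764096]
```

Emit:
{"name": "servo_tool", "arguments": {"offset": [[15.6, -25.4, 0], [15.6, -25.4, 0], [15.6, -25.4, 0], [15.6, -25.4, 0], [15.6, -25.4, 0], [15.6, -25.4, 0], [15.6, -25.4, 0], [15.6, -25.4, 0]], "angular": [[0, 0, -0.0814], [0, 0, -0.0814], [0, 0, -0.0814], [0, 0, -0.0814], [0, 0, -0.0814], [0, 0, -0.0814], [0, 0, -0.0814], [0, 0, -0.0814]], "claw": [87, 87, 80, 70, 60, 50, 50, 50], "squeeze": 25}}

```text
t: 0.9
position: [330.3, 385.8, 222.3]
eef_rot: [[0.836, 0.549, -0.001], [0.549, -0.836, -0.0], [-0.001, 0.0, -1.0]]
wrist_force: [0.2, -0.2, -0.3]
grip_width: 52.1
```

Emit:
{"name": "servo_tool", "arguments": {"offset": [[15.5, -25.2, 0], [15.5, -25.2, 0], [15.5, -25.2, 0], [15.5, -25.2, 0], [15.5, -25.2, 0], [15.5, -25.2, -10], [15.5, -25.2, -20], [15.5, -25.2, -20]], "angular": [[0, 0, -0.0812], [0, 0, -0.0812], [0, 0, -0.0812], [0, 0, -0.0812], [0, 0, -0.0812], [0, 0, -0.0812], [0, 0, -0.0812], [0, 0, -0.0812]], "claw": [50, 50, 50, 50, 50, 50, 50, 50]}}

```text
t: 1.7
position: [454.8, 184.4, 172.2]
eef_rot: [[0.998, -0.068, 0.001], [-0.068, -0.998, 0.0], [0.001, -0.0, -1.0]]
wrist_force: [-0.1, -0.5, 0.2]
grip_width: 50.1
```

Emit:
{"name": "servo_tool", "arguments": {"offset": [[0, 0, -20], [0, 0, -20], [0, 0, -20], [0, 0, -10], [0, 0, -5], [0, 0, 0], [0, 0, 0], [0, 0, 0]], "angular": [[0, 0, 0], [0, 0, 0], [0, 0, 0], [0, 0, 0], [0, 0, 0], [0, 0, 0], [0, 0, 0], [0, 0, 0]], "claw": [50, 50, 50, 50, 50, 50, 50, 50]}}

```text
t: 2.5
position: [454.7, 185.7, 98.3]
eef_rot: [[0.998, -0.065, 0.002], [-0.065, -0.998, 0.0], [0.002, -0.0, -1.0]]
wrist_force: [-0.5, 0.0, -0.1]
grip_width: 50.0
```

```bash
cat > snap.py <<'E'
import sys,pickle
from h import *
from bench import ctrl
# usage: tag x y z half
tag=sys.argv[1];p=np.array([list(map(float,sys.argv[2:5]))]);o=[]
for n in("top","scene"):
    c=ctrl.read_camera(n);pickle.dump(c,open(f"{n}_{tag}.pkl","wb"))
    u,v=cv2.projectPoints(p,c["rvec"],c["tvec"],c["mtx"],None)[0].ravel().astype(int);k=48
    o.append(cv2.resize(c["frame"][max(0,v-k):v+k,max(0,u-k):u+k,::-1],(400,400),interpolation=cv2.INTER_CUBIC));print(n,u,v)
cv2.imwrite(f"pics/{tag}.png",np.hstack(o))
s=ctrl.get_state();print({k:np.round(s[k],2) for k in("t","position","eef_rot","wrist_force","torque","grip_width","qpos")})
E
python3 snap.py a 454 184 78
```

```text
top 193 225
scene 260 142
{'t': np.float64(2.6), 'position': array([454.57, 185.67,  98.25]), 'eef_rot': array([[ 1.  , -0.06,  0.  ],
       [-0.06, -1.  ,  0.  ],
       [ 0.  , -0.  , -1.  ]]), 'wrist_force': array([-0.11,  0.04,  0.05]), 'torque': array([-0.1 ,  0.05,  0.04]), 'grip_width': np.float64(49.77), 'qpos': array([  9.15,  31.63, 107.59,   0.  ,  40.69,  12.85])}
```

View pics/a.png

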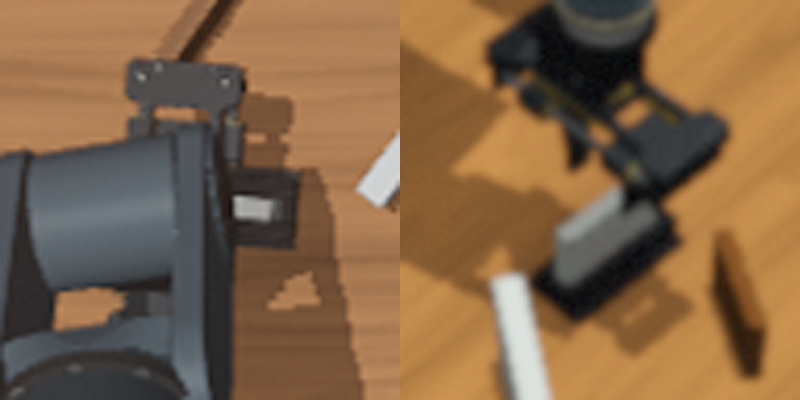

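The left (top) view shows the hand over the stand, with the drive's right end visible at about crop (258,207). In the right (scene) view the fingers straddle the drive top at about (630,195). Next I descend and grip.

Emit:
{"name": "servo_tool", "arguments": {"offset": [[0, -1, -12], [0, 0, -12], [0, 0, -6], [0, 0, -3], [0, 0, 0], [0, 0, 0], [0, 0, 0], [0, 0, 0]], "angular": [[0, 0, -0.003], [0, 0, 0], [0, 0, 0], [0, 0, 0], [0, 0, 0], [0, 0, 0], [0, 0, 0], [0, 0, 0]], "claw": [50, 50, 50, 50, 50, 40, 30, 22], "squeeze": 25}}

```text
t: 3.4
position: [454.4, 184.5, 64.9]
eef_rot: [[0.998, -0.068, 0.001], [-0.068, -0.998, 0.0], [0.001, -0.0, -1.0]]
wrist_force: [0.5, -1.1, -0.2]
grip_width: 33.4
```

Emit:
{"name": "servo_tool", "arguments": {"offset": [[0, 0, 0], [0, 0, 0], [0, 0, 0], [0, 0, 0], [0, 0, 0], [0, 0, 0], [0, 0, 0], [0, 0, 0]], "angular": [[0, 0, 0], [0, 0, 0], [0, 0, 0], [0, 0, 0], [0, 0, 0], [0, 0, 0], [0, 0, 0], [0, 0, 0]], "claw": [18, 12, 8, 5, 5, 5, 5, 5], "squeeze": 30}}

```text
t: 4.2
position: [454.4, 184.5, 64.7]
eef_rot: [[0.998, -0.068, 0.001], [-0.068, -0.998, 0.0], [0.0, -0.0, -1.0]]
wrist_force: [0.4, 0.1, 1.9]
grip_width: 14.5
```

Emit:
{"name": "servo_tool", "arguments": {"offset": [[0, 0, 4], [0, 0, 8], [0, 0, 12], [0, 0, 20], [0, 0, 30], [0, 0, 35], [0, 0, 35], [0, 0, 30]], "angular": [[0, 0, 0], [0, 0, 0], [0, 0, 0], [0, 0, 0], [0, 0, 0], [0, 0, 0], [0, 0, 0], [0, 0, 0]], "claw": [5, 5, 5, 5, 5, 5, 5, 5], "squeeze": 35}}

```text
t: 5.0
position: [453.6, 184.5, 241.1]
eef_rot: [[0.998, -0.068, 0.001], [-0.068, -0.998, 0.0], [0.001, -0.0, -1.0]]
wrist_force: [1.2, -0.7, -3.1]
grip_width: 14.5
```

```bash
python3 snap.py b 454 184 200
```

```text
top 186 226
scene 260 116
{'t': np.float64(5.1), 'position': array([456.6 , 185.05, 243.38]), 'eef_rot': array([[ 1.  , -0.07,  0.01],
       [-0.07, -1.  ,  0.  ],
       [ 0.01, -0.  , -1.  ]]), 'wrist_force': array([ 1.87,  0.53, -2.83]), 'torque': array([-0.11,  0.02,  0.02]), 'grip_width': np.float64(14.63), 'qpos': array([9.040e+00, 1.822e+01, 9.964e+01, 1.000e-02, 6.155e+01, 1.291e+01])}
```

View pics/b.png

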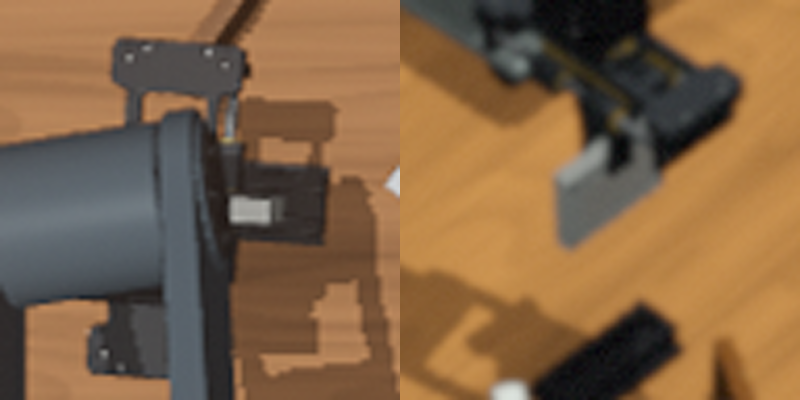

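The drive is held upright and is clear of the stand: the scene crop shows it at about (610,190) with the stand empty below. Moving over the box.

Emit:
{"name": "servo_tool", "arguments": {"offset": [[0.4, -15, 0], [0.4, -24, 0], [0.4, -27, 0], [0.4, -27, 0], [0.4, -27, 0], [0.4, -27, 0], [0.4, -27, 0], [0.4, -27, 0]], "angular": [[0, 0, -0.008], [0, 0, -0.008], [0, 0, -0.008], [0, 0, -0.008], [0, 0, -0.008], [0, 0, -0.008], [0, 0, -0.008], [0, 0, -0.008]], "claw": [5, 5, 5, 5, 5, 5, 5, 5]}}

```text
t: 5.9
position: [455.8, -17.2, 237.6]
eef_rot: [[0.991, -0.132, -0.003], [-0.132, -0.991, 0.001], [-0.003, -0.0, -1.0]]
wrist_force: [-0.2, -0.2, -2.4]
grip_width: 14.4
```

Emit:
{"name": "servo_tool", "arguments": {"offset": [[0.4, -27, 0], [0.4, -27, 0], [0.4, -27, 0], [0.4, -27, 0], [0.4, -27, 0], [0.4, -27, 0], [0.4, -15, 0], [0.4, -6, 0]], "angular": [[0, 0, -0.008], [0, 0, -0.008], [0, 0, -0.008], [0, 0, -0.008], [0, 0, -0.008], [0, 0, -0.008], [0, 0, -0.008], [0, 0, -0.008]], "claw": [5, 5, 5, 5, 5, 5, 5, 5]}}

```text
t: 6.7
position: [460.0, -200.3, 237.8]
eef_rot: [[0.98, -0.197, -0.001], [-0.197, -0.98, 0.001], [-0.001, -0.001, -1.0]]
wrist_force: [-0.9, 0.2, -2.3]
grip_width: 14.2
```

Emit:
{"name": "servo_tool", "arguments": {"offset": [[0, 0, 0], [0, 0, 0], [0, 0, 0], [0, 0, 0], [0, 0, 0], [0, 0, 0], [0, 0, 0], [0, 0, 0]], "angular": [[0, 0, 0], [0, 0, 0], [0, 0, 0], [0, 0, 0], [0, 0, 0], [0, 0, 0], [0, 0, 0], [0, 0, 0]], "claw": [5, 5, 5, 5, 5, 5, 5, 5]}}

```text
t: 7.5
position: [460.5, -199.5, 238.6]
eef_rot: [[0.981, -0.194, 0.0], [-0.194, -0.981, -0.0], [0.0, -0.0, -1.0]]
wrist_force: [0.1, 0.9, -2.7]
grip_width: 14.3
```

```bash
python3 snap.py c 463 -201 190
```

```text
top 329 223
scene 170 197
{'t': np.float64(7.6), 'position': array([ 460.51, -199.53,  238.55]), 'eef_rot': array([[ 0.98, -0.19, -0.  ],
       [-0.19, -0.98,  0.  ],
       [-0.  , -0.  , -1.  ]]), 'wrist_force': array([-0.56, -0.05, -2.37]), 'torque': array([-0.11,  0.05,  0.03]), 'grip_width': np.float64(14.7), 'qpos': array([-36.2 ,  19.56,  98.37,   0.  ,  62.07, -24.98])}
```

View pics/c.png

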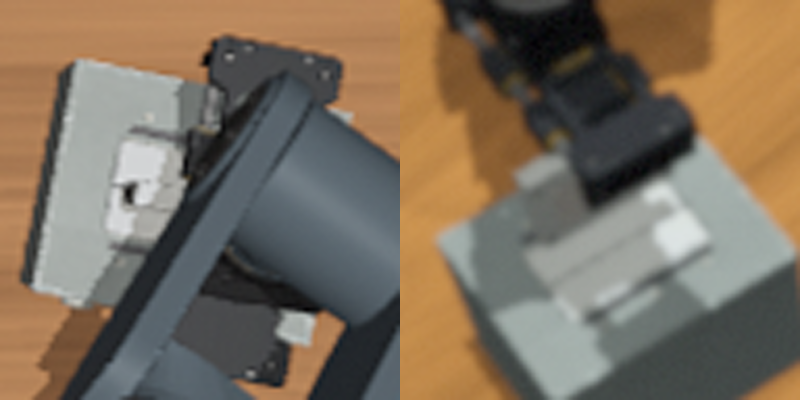

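```bash
cat > loc.py <<'E'
import pickle,sys
from h import *
tag=sys.argv[1];tx,ty=float(sys.argv[2]),float(sys.argv[3]);z0,z1=float(sys.argv[4]),float(sys.argv[5])
a=np.deg2rad(-11.2);M=np.array([[np.cos(a),np.sin(a)],[-np.sin(a),np.cos(a)]])
for n in("top","scene"):
    c=pickle.load(open(f"{n}_{tag}.pkl","rb"));P=cloud(c);f=c["frame"].astype(int)
    ok=(P[...,2]>z0)&(P[...,2]<z1)&(np.hypot(P[...,0]-tx,P[...,1]-ty)<75)
    v,u=np.where(ok);L=(P[ok][:,:2]-[tx,ty])@M.T
    k=(np.abs(L[:,0])<14)
    print(n,k.sum())
    for (uu,vv),l,z,col in list(zip(np.c_[u,v][k],L[k],P[ok][k][:,2],f[ok][k]))[::int(sys.argv[6])]:print(uu,vv,l.round(1),round(z,1),col)
E
python3 loc.py c 460.5 -199.5 176 250 4
```

```text
top 33
312 218 [ 6.6 49.7] 202.3 [161 162 162]
311 219 [ 3.9 50. ] 186.8 [110 111 110]
311 220 [ 1.  50.3] 193.8 [42 40 39]
320 220 [ 4.  33.8] 247.0 [163 163 157]
316 221 [-0.6 43.8] 249.3 [212 214 215]
313 222 [-4.3 49.5] 238.1 [173 174 175]
311 223 [-7.1 49.7] 201.6 [86 85 82]
323 223 [-2.1 25.2] 249.7 [151 150 146]
322 225 [-7.6 26.6] 248.6 [131 131 127]
scene 264
155 187 [-10.8 -29.5] 249.5 [145 138 128]
158 189 [ -1.3 -26.2] 248.3 [150 154 149]
162 190 [  3.5 -18.1] 242.2 [ 98 102  98]
156 191 [  2.3 -34. ] 249.9 [141 144 141]
162 191 [  5.1 -19.4] 240.6 [100 102 100]
185 191 [ 6.4 43.2] 188.0 [118 124 120]
156 192 [  4.9 -35.5] 249.7 [125 128 123]
160 192 [  4.5 -25.2] 240.3 [102 105 100]
182 192 [ 6.9 33.7] 192.0 [113 117 113]
156 193 [  5.7 -36.6] 247.0 [107 109 105]
160 193 [  6.5 -26.6] 239.2 [101 102  97]
180 193 [ 3.9 28.5] 188.2 [103 106 104]
150 194 [ -4.3 -49.7] 242.4 [118 107  96]
156 194 [  4.6 -37.1] 241.5 [100 103  99]
160 194 [  5.  -26.9] 233.1 [104 104 101]
164 194 [  6.1 -16.8] 225.6 [86 84 79]
181 194 [ 4.5 30.4] 182.3 [171 176 172]
153 195 [  8.1 -46.5] 249.
[... 1297 characters left out ...]
[ 5.3 -8.5] 183.6 [129 132 129]
156 202 [  5.4 -43.9] 211.0 [100 103  99]
160 202 [  6.5 -33.8] 203.1 [100 102  98]
164 202 [  7.6 -23.6] 195.2 [102 104 100]
168 202 [  4.3 -11.7] 180.4 [136 140 135]
156 203 [  5.2 -44.7] 206.7 [ 98 102  98]
160 203 [  5.8 -34.4] 198.0 [ 98 101  96]
164 203 [  8.3 -24.6] 192.0 [112 117 112]
154 204 [  0.2 -49.3] 200.0 [ 97 100  97]
158 204 [  7.4 -40.9] 201.0 [ 97 100  97]
162 204 [  7.4 -30.4] 191.3 [109 113 109]
155 205 [  5.  -48.9] 200.6 [96 99 95]
159 205 [  6.5 -38.9] 193.2 [ 97 100  97]
163 205 [  5.9 -28.1] 182.5 [136 140 135]
157 206 [  4.7 -44.5] 191.1 [ 97 100  97]
161 206 [  6.9 -34.6] 184.7 [133 137 133]
158 207 [  3.4 -42.3] 182.7 [115 120 115]
```

The drive is centred on the TCP to about 1 mm and upright: its ends are at ±50 and its top is at about 250. I'll correct sideways and start down.

Emit:
{"name": "servo_tool", "arguments": {"offset": [[1.5, -0.8, 0], [1.6, -0.8, -5], [0, 0, -10], [0, 0, -10], [0, 0, -6], [0, 0, -3], [0, 0, 0], [0, 0, 0]], "angular": [[0, 0, 0], [0, 0, 0], [0, 0, 0], [0, 0, 0], [0, 0, 0], [0, 0, 0], [0, 0, 0], [0, 0, 0]], "claw": [5, 5, 5, 5, 5, 5, 5, 5]}}

```text
t: 8.4
position: [463.8, -201.2, 204.6]
eef_rot: [[0.981, -0.195, 0.0], [-0.195, -0.981, -0.0], [0.0, 0.0, -1.0]]
wrist_force: [-0.5, -0.1, -3.5]
grip_width: 14.3
```

```bash
python3 snap.py d 463 -201 160
```

```text
top 327 223
scene 172 203
{'t': np.float64(8.5), 'position': array([ 463.9 , -201.31,  204.89]), 'eef_rot': array([[ 0.98, -0.19,  0.  ],
       [-0.19, -0.98, -0.  ],
       [ 0.  ,  0.  , -1.  ]]), 'wrist_force': array([-0.15, -0.01, -3.44]), 'torque': array([-0.15,  0.07,  0.01]), 'grip_width': np.float64(14.51), 'qpos': array([-36.14,  22.46, 100.15,  -0.  ,  57.33, -24.92])}
```

View pics/d.png

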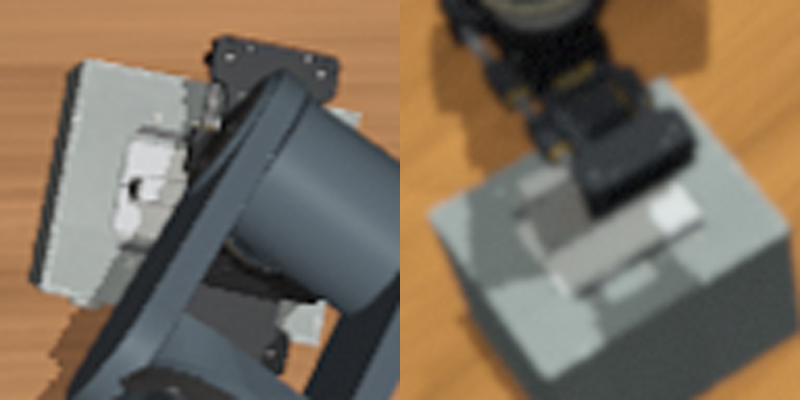

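The drive stands just above the seam, lined up with the flaps: the scene crop shows its bottom edge at about (560,235) along the opening. Lowering through the flaps.

Emit:
{"name": "servo_tool", "arguments": {"offset": [[0, 0, -4], [0, 0, -5], [0, 0, -5], [0, 0, -5], [0, 0, -5], [0, 0, -4], [0, 0, -4], [0, 0, -3]], "angular": [[0, 0, 0], [0, 0, 0], [0, 0, 0], [0, 0, 0], [0, 0, 0], [0, 0, 0], [0, 0, 0], [0, 0, 0]], "claw": [5, 5, 5, 5, 5, 5, 5, 5]}}

```text
t: 9.3
position: [463.4, -201.0, 169.0]
eef_rot: [[0.981, -0.195, -0.001], [-0.195, -0.981, 0.0], [-0.001, -0.0, -1.0]]
wrist_force: [-0.1, -0.2, -1.6]
grip_width: 14.7
```

Emit:
{"name": "servo_tool", "arguments": {"offset": [[0, 0, -2], [0, 0, -1.5], [0, 0, -1.5], [0, 0, -1.5], [0, 0, -1.5], [0, 0, -1], [0, 0, 0], [0, 0, 0]], "angular": [[0, 0, 0], [0, 0, 0], [0, 0, 0], [0, 0, 0], [0, 0, 0], [0, 0, 0], [0, 0, 0], [0, 0, 0]], "claw": [5, 5, 5, 5, 5, 5, 5, 5]}}

```text
t: 10.1
position: [463.6, -201.1, 160.4]
eef_rot: [[0.981, -0.195, -0.0], [-0.195, -0.981, 0.0], [-0.0, -0.0, -1.0]]
wrist_force: [0.5, -0.3, -2.5]
grip_width: 14.8
```

```bash
python3 - <<'E'
from bench import ctrl
s=ctrl.get_state();print(s["wrist_force"],s["torque"],s["position"])
E
```

```text
[ 0.45866975 -0.33806571 -2.48048827] [-0.09704423 -0.00240355  0.07412776] [ 463.57320711 -201.09405759  160.42121554]
```

Emit:
{"name": "servo_tool", "arguments": {"offset": [[0, 0, -1.5], [0, 0, -1.5], [0, 0, -1.5], [0, 0, -1.5], [0, 0, -1.5], [0, 0, -1.5], [0, 0, 0], [0, 0, 0]], "angular": [[0, 0, 0], [0, 0, 0], [0, 0, 0], [0, 0, 0], [0, 0, 0], [0, 0, 0], [0, 0, 0], [0, 0, 0]], "claw": [5, 5, 5, 5, 5, 5, 5, 5]}}

```text
t: 10.9
position: [463.5, -201.1, 151.3]
eef_rot: [[0.981, -0.195, -0.0], [-0.195, -0.981, 0.0], [-0.0, -0.0, -1.0]]
wrist_force: [0.3, 0.3, -3.2]
grip_width: 14.5
```

Emit:
{"name": "servo_tool", "arguments": {"offset": [[0, 0, -1.5], [0, 0, -1.5], [0, 0, -1.5], [0, 0, -1.5], [0, 0, -1.5], [0, 0, -1.5], [0, 0, 0], [0, 0, 0]], "angular": [[0, 0, 0], [0, 0, 0], [0, 0, 0], [0, 0, 0], [0, 0, 0], [0, 0, 0], [0, 0, 0], [0, 0, 0]], "claw": [5, 5, 5, 5, 5, 5, 5, 5]}}

```text
t: 11.7
position: [463.5, -201.1, 142.3]
eef_rot: [[0.981, -0.195, -0.0], [-0.195, -0.981, 0.0], [-0.0, -0.0, -1.0]]
wrist_force: [0.3, -1.0, -3.9]
grip_width: 14.5
```

Emit:
{"name": "servo_tool", "arguments": {"offset": [[0, 0, -2], [0, 0, -2], [0, 0, -2], [0, 0, -2], [0, 0, -2], [0, 0, -2], [0, 0, 0], [0, 0, 0]], "angular": [[0, 0, 0], [0, 0, 0], [0, 0, 0], [0, 0, 0], [0, 0, 0], [0, 0, 0], [0, 0, 0], [0, 0, 0]], "claw": [5, 5, 5, 5, 5, 5, 5, 5]}}

```text
t: 12.5
position: [463.5, -201.1, 130.2]
eef_rot: [[0.981, -0.195, -0.0], [-0.195, -0.981, 0.0], [-0.0, -0.0, -1.0]]
wrist_force: [-0.7, -0.7, -5.1]
grip_width: 14.6
```

Emit:
{"name": "servo_tool", "arguments": {"offset": [[0, 0, -2], [0, 0, -2], [0, 0, -2], [0, 0, -2], [0, 0, -2], [0, 0, -2], [0, 0, 0], [0, 0, 0]], "angular": [[0, 0, 0], [0, 0, 0], [0, 0, 0], [0, 0, 0], [0, 0, 0], [0, 0, 0], [0, 0, 0], [0, 0, 0]], "claw": [5, 5, 5, 5, 5, 5, 5, 5]}}

```text
t: 13.3
position: [463.7, -201.3, 118.4]
eef_rot: [[0.981, -0.194, 0.0], [-0.194, -0.981, -0.0], [0.0, 0.0, -1.0]]
wrist_force: [0.4, -0.2, -0.4]
grip_width: 14.5
```

Emit:
{"name": "servo_tool", "arguments": {"offset": [[0, 0, -2], [0, 0, -2], [0, 0, -2], [0, 0, -2], [0, 0, -1], [0, 0, 0], [0, 0, 0], [0, 0, 0]], "angular": [[0, 0, 0], [0, 0, 0], [0, 0, 0], [0, 0, 0], [0, 0, 0], [0, 0, 0], [0, 0, 0], [0, 0, 0]], "claw": [5, 5, 5, 5, 5, 5, 5, 5]}}

```text
t: 14.1
position: [463.1, -200.7, 109.1]
eef_rot: [[0.981, -0.194, -0.001], [-0.194, -0.981, 0.001], [-0.002, -0.001, -1.0]]
wrist_force: [-0.4, -0.1, -3.6]
grip_width: 14.4
```

```bash
python3 snap.py e 463 -201 150
```

```text
top 327 223
scene 172 205
{'t': np.float64(14.2), 'position': array([ 463.05, -200.71,  109.11]), 'eef_rot': array([[ 0.98, -0.19, -0.  ],
       [-0.19, -0.98,  0.  ],
       [-0.  , -0.  , -1.  ]]), 'wrist_force': array([ 0.01,  0.49, -3.54]), 'torque': array([-0.1 ,  0.2 ,  0.02]), 'grip_width': np.float64(14.79), 'qpos': array([-36.14,  31.26, 105.11,  -0.  ,  43.72, -24.92])}
```

View pics/e.png

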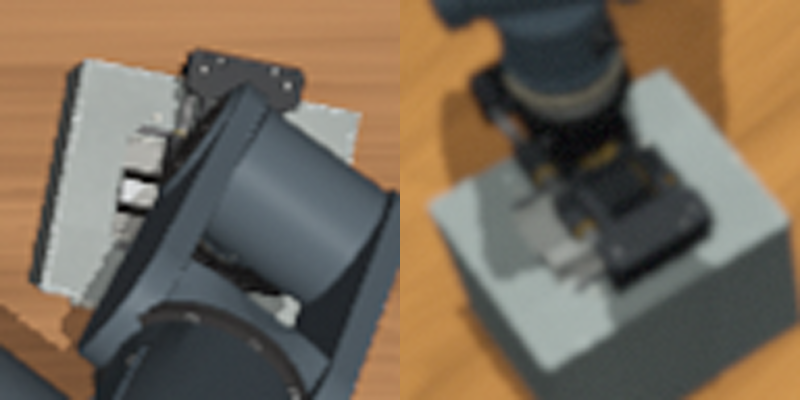

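The top crop shows the drive's bright top edge at about (138,190), between dark gaps where both flaps are open. Now I'll feel for the pad in 2 mm steps.

Emit:
{"name": "servo_tool", "arguments": {"offset": [[0, 0, -1], [0, 0, -1], [0, 0, -1], [0, 0, -1], [0, 0, -0.5], [0, 0, -0.5], [0, 0, 0], [0, 0, 0]], "angular": [[0, 0, 0], [0, 0, 0], [0, 0, 0], [0, 0, 0], [0, 0, 0], [0, 0, 0], [0, 0, 0], [0, 0, 0]], "claw": [5, 5, 5, 5, 5, 5, 5, 5]}}

```text
t: 15.0
position: [463.8, -201.3, 104.6]
eef_rot: [[0.981, -0.195, 0.0], [-0.195, -0.981, -0.0], [0.0, 0.0, -1.0]]
wrist_force: [0.5, -0.3, -1.4]
grip_width: 14.7
```

Emit:
{"name": "servo_tool", "arguments": {"offset": [[0, 0, -0.5], [0, 0, -0.5], [0, 0, -0.5], [0, 0, -0.5], [0, 0, 0], [0, 0, 0], [0, 0, 0], [0, 0, 0]], "angular": [[0, 0, 0], [0, 0, 0], [0, 0, 0], [0, 0, 0], [0, 0, 0], [0, 0, 0], [0, 0, 0], [0, 0, 0]], "claw": [5, 5, 5, 5, 5, 5, 5, 5]}}

```text
t: 15.8
position: [463.6, -201.1, 102.5]
eef_rot: [[0.981, -0.195, -0.0], [-0.195, -0.981, 0.0], [-0.0, -0.0, -1.0]]
wrist_force: [-0.2, -0.0, -0.1]
grip_width: 14.6
```

Emit:
{"name": "servo_tool", "arguments": {"offset": [[0, 0, -0.5], [0, 0, -0.5], [0, 0, -0.5], [0, 0, 0], [0, 0, 0], [0, 0, 0], [0, 0, 0], [0, 0, 0]], "angular": [[0, 0, 0], [0, 0, 0], [0, 0, 0], [0, 0, 0], [0, 0, 0], [0, 0, 0], [0, 0, 0], [0, 0, 0]], "claw": [5, 5, 5, 5, 5, 5, 5, 5]}}

```text
t: 16.6
position: [463.6, -201.1, 101.0]
eef_rot: [[0.981, -0.195, -0.0], [-0.195, -0.981, 0.0], [-0.0, -0.0, -1.0]]
wrist_force: [0.2, -0.7, -1.3]
grip_width: 14.9
```

Emit:
{"name": "servo_tool", "arguments": {"offset": [[0, 0, -0.5], [0, 0, -0.5], [0, 0, -0.5], [0, 0, -0.5], [0, 0, 0], [0, 0, 0], [0, 0, 0], [0, 0, 0]], "angular": [[0, 0, 0], [0, 0, 0], [0, 0, 0], [0, 0, 0], [0, 0, 0], [0, 0, 0], [0, 0, 0], [0, 0, 0]], "claw": [5, 5, 5, 5, 5, 5, 5, 5]}}

```text
t: 17.4
position: [463.6, -201.1, 99.0]
eef_rot: [[0.981, -0.195, -0.0], [-0.195, -0.981, 0.0], [-0.0, -0.0, -1.0]]
wrist_force: [-0.2, -0.9, -2.0]
grip_width: 14.7
```

Emit:
{"name": "servo_tool", "arguments": {"offset": [[0, 0, -0.5], [0, 0, -0.5], [0, 0, -0.5], [0, 0, -0.5], [0, 0, 0], [0, 0, 0], [0, 0, 0], [0, 0, 0]], "angular": [[0, 0, 0], [0, 0, 0], [0, 0, 0], [0, 0, 0], [0, 0, 0], [0, 0, 0], [0, 0, 0], [0, 0, 0]], "claw": [5, 5, 5, 5, 5, 5, 5, 5]}}

```text
t: 18.2
position: [463.6, -201.1, 97.0]
eef_rot: [[0.981, -0.195, -0.0], [-0.195, -0.981, 0.0], [-0.0, -0.0, -1.0]]
wrist_force: [0.0, 0.0, -1.4]
grip_width: 14.5
```

Emit:
{"name": "servo_tool", "arguments": {"offset": [[0, 0, -0.5], [0, 0, -0.5], [0, 0, -0.5], [0, 0, -0.5], [0, 0, 0], [0, 0, 0], [0, 0, 0], [0, 0, 0]], "angular": [[0, 0, 0], [0, 0, 0], [0, 0, 0], [0, 0, 0], [0, 0, 0], [0, 0, 0], [0, 0, 0], [0, 0, 0]], "claw": [5, 5, 5, 5, 5, 5, 5, 5]}}

```text
t: 19.0
position: [463.6, -201.1, 95.0]
eef_rot: [[0.981, -0.194, -0.0], [-0.194, -0.981, 0.0], [-0.0, -0.0, -1.0]]
wrist_force: [0.7, 1.0, -1.0]
grip_width: 14.3
```

Emit:
{"name": "servo_tool", "arguments": {"offset": [[0, 0, -0.5], [0, 0, -0.5], [0, 0, -0.5], [0, 0, -0.5], [0, 0, 0], [0, 0, 0], [0, 0, 0], [0, 0, 0]], "angular": [[0, 0, 0], [0, 0, 0], [0, 0, 0], [0, 0, 0], [0, 0, 0], [0, 0, 0], [0, 0, 0], [0, 0, 0]], "claw": [5, 5, 5, 5, 5, 5, 5, 5]}}

```text
t: 19.8
position: [463.7, -201.2, 93.0]
eef_rot: [[0.981, -0.195, 0.0], [-0.195, -0.981, -0.0], [0.0, 0.0, -1.0]]
wrist_force: [-0.6, -0.3, -0.6]
grip_width: 14.5
```

Emit:
{"name": "servo_tool", "arguments": {"offset": [[0, 0, -0.5], [0, 0, -0.5], [0, 0, -0.5], [0, 0, -0.5], [0, 0, 0], [0, 0, 0], [0, 0, 0], [0, 0, 0]], "angular": [[0, 0, 0], [0, 0, 0], [0, 0, 0], [0, 0, 0], [0, 0, 0], [0, 0, 0], [0, 0, 0], [0, 0, 0]], "claw": [5, 5, 5, 5, 5, 5, 5, 5]}}

```text
t: 20.6
position: [463.5, -201.1, 91.0]
eef_rot: [[0.981, -0.195, -0.0], [-0.195, -0.981, 0.0], [-0.0, -0.0, -1.0]]
wrist_force: [-1.0, 1.1, -0.9]
grip_width: 14.8
```

Emit:
{"name": "servo_tool", "arguments": {"offset": [[0, 0, -0.5], [0, 0, -0.5], [0, 0, -0.5], [0, 0, -0.5], [0, 0, 0], [0, 0, 0], [0, 0, 0], [0, 0, 0]], "angular": [[0, 0, 0], [0, 0, 0], [0, 0, 0], [0, 0, 0], [0, 0, 0], [0, 0, 0], [0, 0, 0], [0, 0, 0]], "claw": [5, 5, 5, 5, 5, 5, 5, 5]}}

```text
t: 21.4
position: [463.6, -201.1, 89.0]
eef_rot: [[0.981, -0.195, 0.0], [-0.195, -0.981, -0.0], [0.0, 0.0, -1.0]]
wrist_force: [-0.4, 0.4, -0.7]
grip_width: 14.9
```

Emit:
{"name": "servo_tool", "arguments": {"offset": [[0, 0, -0.5], [0, 0, -0.5], [0, 0, -0.5], [0, 0, -0.5], [0, 0, 0], [0, 0, 0], [0, 0, 0], [0, 0, 0]], "angular": [[0, 0, 0], [0, 0, 0], [0, 0, 0], [0, 0, 0], [0, 0, 0], [0, 0, 0], [0, 0, 0], [0, 0, 0]], "claw": [5, 5, 5, 5, 5, 5, 5, 5]}}

```text
t: 22.2
position: [463.6, -201.1, 87.0]
eef_rot: [[0.981, -0.195, -0.0], [-0.195, -0.981, 0.0], [-0.0, -0.0, -1.0]]
wrist_force: [0.1, 0.9, -0.6]
grip_width: 14.8
```

Emit:
{"name": "servo_tool", "arguments": {"offset": [[0, 0, -0.5], [0, 0, -0.5], [0, 0, -0.5], [0, 0, -0.5], [0, 0, 0], [0, 0, 0], [0, 0, 0], [0, 0, 0]], "angular": [[0, 0, 0], [0, 0, 0], [0, 0, 0], [0, 0, 0], [0, 0, 0], [0, 0, 0], [0, 0, 0], [0, 0, 0]], "claw": [5, 5, 5, 5, 5, 5, 5, 5]}}

```text
t: 23.0
position: [463.6, -201.1, 85.0]
eef_rot: [[0.981, -0.195, -0.0], [-0.195, -0.981, 0.0], [-0.0, -0.0, -1.0]]
wrist_force: [-0.5, 0.7, -0.8]
grip_width: 14.4
```

Emit:
{"name": "servo_tool", "arguments": {"offset": [[0, 0, -0.5], [0, 0, -0.5], [0, 0, -0.5], [0, 0, -0.5], [0, 0, 0], [0, 0, 0], [0, 0, 0], [0, 0, 0]], "angular": [[0, 0, 0], [0, 0, 0], [0, 0, 0], [0, 0, 0], [0, 0, 0], [0, 0, 0], [0, 0, 0], [0, 0, 0]], "claw": [5, 5, 5, 5, 5, 5, 5, 5]}}

```text
t: 23.8
position: [463.7, -201.2, 83.2]
eef_rot: [[0.981, -0.195, 0.0], [-0.195, -0.981, -0.0], [0.0, 0.0, -1.0]]
wrist_force: [0.5, 0.1, 3.3]
grip_width: 14.6
```

Contact: Fz rose to +3.3 from a baseline of −0.8. Pressing to about 10 N on the pad.

Emit:
{"name": "servo_tool", "arguments": {"offset": [[0, 0, -0.3], [0, 0, -0.3], [0, 0, -0.3], [0, 0, 0], [0, 0, 0], [0, 0, 0], [0, 0, 0], [0, 0, 0]], "angular": [[0, 0, 0], [0, 0, 0], [0, 0, 0], [0, 0, 0], [0, 0, 0], [0, 0, 0], [0, 0, 0], [0, 0, 0]], "claw": [5, 5, 5, 5, 5, 5, 5, 5]}}

```text
t: 24.6
position: [463.8, -201.2, 82.7]
eef_rot: [[0.981, -0.194, 0.0], [-0.194, -0.981, -0.0], [0.001, 0.0, -1.0]]
wrist_force: [-0.4, -0.0, 7.1]
grip_width: 14.8
```

```bash
python3 snap.py f 463 -201 150
```

```text
top 327 223
scene 172 205
{'t': np.float64(24.7), 'position': array([ 463.79, -201.2 ,   82.66]), 'eef_rot': array([[ 0.98, -0.19,  0.  ],
       [-0.19, -0.98, -0.  ],
       [ 0.  ,  0.  , -1.  ]]), 'wrist_force': array([-0.3 ,  1.02,  7.04]), 'torque': array([0.01, 0.17, 0.02]), 'grip_width': np.float64(14.43), 'qpos': array([-36.14,  34.01, 106.03,   0.  ,  39.93, -24.92])}
```

Emit:
{"name": "servo_tool", "arguments": {"offset": [[0, 0, -0.3], [0, 0, -0.3], [0, 0, 0], [0, 0, 0], [0, 0, 0], [0, 0, 0], [0, 0, 0], [0, 0, 0]], "angular": [[0, 0, 0], [0, 0, 0], [0, 0, 0], [0, 0, 0], [0, 0, 0], [0, 0, 0], [0, 0, 0], [0, 0, 0]], "claw": [5, 5, 5, 5, 5, 5, 5, 5]}}

```text
t: 25.5
position: [463.9, -201.2, 82.4]
eef_rot: [[0.981, -0.194, 0.001], [-0.194, -0.981, -0.001], [0.001, 0.0, -1.0]]
wrist_force: [-0.7, 1.1, 10.2]
grip_width: 14.6
```

Emit:
{"name": "servo_tool", "arguments": {"offset": [[0, 0, 0], [0, 0, 0], [0, 0, 0], [0, 0, 0], [0, 0, 0], [0, 0, 0], [0, 0, 0], [0, 0, 0]], "angular": [[0, 0, 0], [0, 0, 0], [0, 0, 0], [0, 0, 0], [0, 0, 0], [0, 0, 0], [0, 0, 0], [0, 0, 0]], "claw": [5, 5, 5, 5, 5, 5, 5, 5]}}

```text
t: 26.3
position: [463.8, -201.2, 82.4]
eef_rot: [[0.981, -0.194, 0.001], [-0.194, -0.981, -0.001], [0.001, 0.0, -1.0]]
wrist_force: [-0.7, 0.7, 9.4]
grip_width: 14.1
```

Emit:
{"name": "servo_tool", "arguments": {"offset": [[0, 0, 0], [0, 0, 0], [0, 0, 0], [0, 0, 0], [0, 0, 0], [0, 0, 0], [0, 0, 0], [0, 0, 0]], "angular": [[0, 0, 0], [0, 0, 0], [0, 0, 0], [0, 0, 0], [0, 0, 0], [0, 0, 0], [0, 0, 0], [0, 0, 0]], "claw": [5, 5, 5, 5, 5, 5, 5, 5]}}

```text
t: 27.1
position: [463.8, -201.2, 82.4]
eef_rot: [[0.981, -0.194, 0.001], [-0.194, -0.981, -0.0], [0.001, 0.0, -1.0]]
wrist_force: [-0.6, 0.5, 9.4]
grip_width: 14.6
```

Pressed at 9.4–10.2 N for over 1.6 s. Now I'll let go.

Emit:
{"name": "servo_tool", "arguments": {"offset": [[0, 0, 0.5], [0, 0, 0.5], [0, 0, 0], [0, 0, 0], [0, 0, 0], [0, 0, 0], [0, 0, 0], [0, 0, 0]], "angular": [[0, 0, 0], [0, 0, 0], [0, 0, 0], [0, 0, 0], [0, 0, 0], [0, 0, 0], [0, 0, 0], [0, 0, 0]], "claw": [5, 5, 16, 20, 24, 27, 28, 28]}}

```text
t: 27.9
position: [463.4, -200.9, 82.3]
eef_rot: [[0.981, -0.195, -0.001], [-0.195, -0.981, 0.001], [-0.001, -0.0, -1.0]]
wrist_force: [0.4, -0.3, -2.8]
grip_width: 27.2
```

Emit:
{"name": "servo_tool", "arguments": {"offset": [[0, 0, 0], [0, 0, 0], [0, 0, 0], [0, 0, 1], [0, 0, 2], [0, 0, 2], [0, 0, 0], [0, 0, 0]], "angular": [[0, 0, 0], [0, 0, 0], [0, 0, 0], [0, 0, 0], [0, 0, 0], [0, 0, 0], [0, 0, 0], [0, 0, 0]], "claw": [28, 28, 28, 28, 28, 28, 28, 28]}}

```text
t: 28.7
position: [463.9, -201.3, 88.0]
eef_rot: [[0.981, -0.195, 0.001], [-0.195, -0.981, -0.0], [0.001, 0.0, -1.0]]
wrist_force: [0.6, -0.1, 1.2]
grip_width: 27.8
```

```bash
python3 snap.py g 463 -201 150
```

```text
top 327 223
scene 172 205
{'t': np.float64(28.8), 'position': array([ 463.84, -201.26,   87.95]), 'eef_rot': array([[ 0.98, -0.19,  0.  ],
       [-0.19, -0.98, -0.  ],
       [ 0.  ,  0.  , -1.  ]]), 'wrist_force': array([-0.61,  0.16,  1.29]), 'torque': array([0.02, 0.17, 0.03]), 'grip_width': np.float64(28.01), 'qpos': array([-36.14,  33.45, 105.85,  -0.  ,  40.65, -24.92])}
```

View pics/g.png

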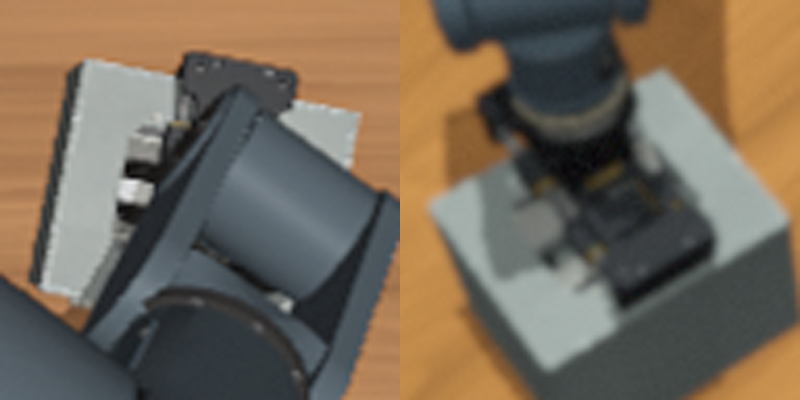

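The top crop still shows the drive's top edge at about (132,190), low in the well, with the gripper at 28 mm and the force near zero. Drawing out.

Emit:
{"name": "servo_tool", "arguments": {"offset": [[0, 0, 2], [0, 0, 2], [0, 0, 2], [0, 0, 3], [0, 0, 3], [0, 0, 3], [0, 0, 3], [0, 0, 3]], "angular": [[0, 0, 0], [0, 0, 0], [0, 0, 0], [0, 0, 0], [0, 0, 0], [0, 0, 0], [0, 0, 0], [0, 0, 0]], "claw": [28, 28, 28, 28, 28, 28, 28, 28]}}

```text
t: 29.6
position: [463.7, -201.2, 108.9]
eef_rot: [[0.981, -0.195, 0.0], [-0.195, -0.981, -0.0], [0.0, 0.0, -1.0]]
wrist_force: [-0.2, 0.8, -1.3]
grip_width: 27.6
```

Emit:
{"name": "servo_tool", "arguments": {"offset": [[0, 0, 4], [0, 0, 4], [0, 0, 4], [0, 0, 4], [0, 0, 4], [0, 0, 4], [0, 0, 4], [0, 0, 4]], "angular": [[0, 0, 0], [0, 0, 0], [0, 0, 0], [0, 0, 0], [0, 0, 0], [0, 0, 0], [0, 0, 0], [0, 0, 0]], "claw": [28, 28, 28, 28, 28, 28, 28, 28]}}

```text
t: 30.4
position: [463.6, -201.2, 141.0]
eef_rot: [[0.981, -0.194, 0.0], [-0.194, -0.981, -0.0], [0.0, 0.0, -1.0]]
wrist_force: [0.2, 0.2, -0.8]
grip_width: 27.7
```

Emit:
{"name": "servo_tool", "arguments": {"offset": [[0, 0, 5], [0, 0, 5], [0, 0, 10], [0, 0, 10], [0, 0, 15], [0, 0, 15], [0, 0, 15], [0, 0, 15]], "angular": [[0, 0, 0], [0, 0, 0], [0, 0, 0], [0, 0, 0], [0, 0, 0], [0, 0, 0], [0, 0, 0], [0, 0, 0]], "claw": [28, 28, 28, 28, 28, 28, 28, 28]}}

```text
t: 31.2
position: [463.5, -201.1, 231.9]
eef_rot: [[0.981, -0.195, 0.0], [-0.195, -0.981, -0.0], [0.0, 0.0, -1.0]]
wrist_force: [0.6, 0.4, 0.1]
grip_width: 27.7
```

Emit:
{"name": "servo_tool", "arguments": {"offset": [[0, 20, 0], [0, 30, 0], [0, 35, 0], [0, 35, 0], [0, 35, 0], [0, 30, 0], [0, 20, 0], [0, 0, 0]], "angular": [[0, 0, 0], [0, 0, 0], [0, 0, 0], [0, 0, 0], [0, 0, 0], [0, 0, 0], [0, 0, 0], [0, 0, 0]], "claw": [28, 28, 28, 28, 28, 28, 28, 28]}}

```text
t: 32.0
position: [463.1, 6.1, 231.2]
eef_rot: [[0.982, -0.191, 0.0], [-0.191, -0.982, 0.001], [-0.0, -0.001, -1.0]]
wrist_force: [-0.9, -0.7, -0.4]
grip_width: 27.9
```

```bash
python3 snap.py k 463 -201 140; python3 - <<'E'
import pickle
from h import *
a=np.deg2rad(-11.2);M=np.array([[np.cos(a),np.sin(a)],[-np.sin(a),np.cos(a)]])
for n in("top","scene"):
    for t in ("0","_k"):
        c=pickle.load(open(n+t+".pkl","rb"));P=cloud(c);L=(P[...,:2]-[463.6,-201.1])@M.T
        for lo,hi in((-30,-4),(4,30)):
            ok=(L[...,0]>lo)&(L[...,0]<hi)&(abs(L[...,1])<48)&(P[...,2]<160);print(n,t,ok.sum(),P[ok][:,2].mean().round(1),P[ok][:,2].min().round(1))
E
```

```text
top 326 223
scene 173 207
{'t': np.float64(32.1), 'position': array([463.79,   3.85, 231.1 ]), 'eef_rot': array([[ 0.98, -0.19,  0.  ],
       [-0.19, -0.98, -0.  ],
       [ 0.  ,  0.  , -1.  ]]), 'wrist_force': array([ 0.89,  0.32, -0.3 ]), 'torque': array([-0.14,  0.04,  0.01]), 'grip_width': np.float64(28.06), 'qpos': array([-1.3350e+01,  1.7120e+01,  1.0388e+02, -4.0000e-02,  5.8940e+01,
       -2.2000e+00])}
top 0 315 138.4 -2.4
top 0 328 133.0 -4.6
top _k 311 138.1 0.0
top _k 315 138.5 5.1
scene 0 261 138.5 71.5
scene 0 259 138.9 132.1
scene _k 258 138.9 133.2
scene _k 258 139.0 131.3
```

View pics/k.png

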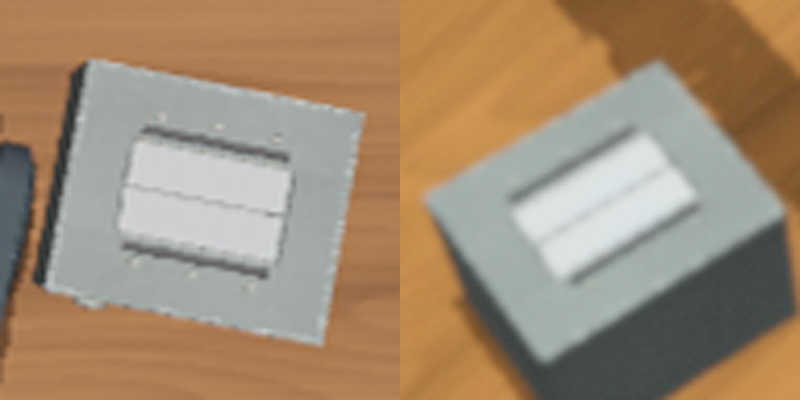

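Both flaps are flush and shut, with the seam at about crop (205,200) in the top view and both leaves at the box-top level. I'll check the bystanders in the saved frames, let the arm settle, and hand in.

Emit:
{"name": "servo_tool", "arguments": {"offset": [[0, 0, 0], [0, 0, 0], [0, 0, 0], [0, 0, 0], [0, 0, 0], [0, 0, 0], [0, 0, 0], [0, 0, 0]], "angular": [[0, 0, 0], [0, 0, 0], [0, 0, 0], [0, 0, 0], [0, 0, 0], [0, 0, 0], [0, 0, 0], [0, 0, 0]], "claw": [28, 28, 28, 28, 28, 28, 28, 28]}}

```text
t: 32.9
position: [463.6, 3.9, 230.5]
eef_rot: [[0.981, -0.194, -0.0], [-0.194, -0.981, 0.0], [-0.0, 0.0, -1.0]]
wrist_force: [-0.8, -0.9, -1.2]
grip_width: 28.1
```

```bash
python3 - <<'E'
import pickle,cv2,numpy as np
o=[cv2.resize(pickle.load(open(f"scene{t}.pkl","rb"))["frame"][100:340,100:400,::-1],(400,320)) for t in("0","_k")]
cv2.imwrite("pics/by.png",np.hstack(o))
E
```

```text
(no output)
```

View pics/by.png

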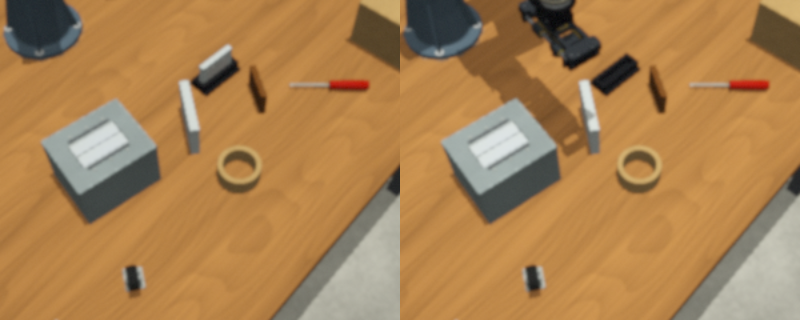

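The before and after crops match: tape (640,168), screwdriver (730,85), caster (533,278), the big slab (590,115) and the brown slab (658,88) are unmoved, and the stand is empty.

```bash
python3 -c "
from bench import ctrl
print(ctrl.hand_in())"
```

```text
the job is handed in; nothing more can be done
None
```

The drive is in the box on the carrier's pad, both flaps are shut over it, and the job was handed in at about 33 s.

- **Pick and entry:** I took the smaller silver drive from the black stand, gripping 13 mm of its top edge. I lowered it through both flaps, and the sideways force stayed within about 1 N.
- **Finding the carrier:** I felt down in 2 mm steps and met the pad with the gripper tip at about 83 mm. That puts the pad's top about 26 mm above the desk.
- **Pressing:** I pressed at 9.4–10.2 N on the wrist sensor for over 1.6 s. I then opened the gripper to 28 mm and drew straight out.
- **Last checks:** Both flaps look flush in the two cameras, and their mean heights match the picture taken before the job. The stand is empty, the other things on the desk look unmoved, and the arm is clear of everything.

No check failed. I couldn't look at the drive through the shut flaps, so its seating rests on the force readings and a last view of its top edge just after I let go. The downward force baseline wandered by about 2 N because of flap friction, so the press on the pad is known only to about 2 N.

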